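Return the scroll-saw blade tubes to their colour-coded rack

TASK

Sawing is finished: move the row of four blade tubes (red, yellow, green and blue caps) out of the plain pine block and back into the blade rack, each one standing upright and fully down in the cup painted the colour of its cap. The white-capped tube already in the rack and the small wooden reindeer stay where they are.

Things in the scene. Friction and masses are not known exactly. Their poses are not given: they have to be found in the camera images.
- tube_red_mid (a point): loose blade tube with a red cap: clear upright cylinder, 25 mm diameter, 138 mm tall, about 45 g; cap the top 32 mm. Point: on its axis half-way up (69 mm above its foot); z to the cap. At the start it is one of a row of four, 62 mm apart, in a pine block (262 x 66 mm, 56 mm high, turned up to 15 deg from the y direction), sunk 36 mm in its hole, middle 89 mm above the bench.
- tube_yellow_mid (a point): loose blade tube with a yellow cap: clear upright cylinder, 25 mm diameter, 138 mm tall, about 45 g; cap the top 32 mm. Point: on its axis half-way up (69 mm above its foot); z to the cap. At the start it is one of a row of four, 62 mm apart, in a pine block (262 x 66 mm, 56 mm high, turned up to 15 deg from the y direction), sunk 36 mm in its hole, middle 89 mm above the bench.
- tube_green_mid (a point): loose blade tube with a green cap: clear upright cylinder, 25 mm diameter, 138 mm tall, about 45 g; cap the top 32 mm. Point: on its axis half-way up (69 mm above its foot); z to the cap. At the start it is one of a row of four, 62 mm apart, in a pine block (262 x 66 mm, 56 mm high, turned up to 15 deg from the y direction), sunk 36 mm in its hole, middle 89 mm above the bench.
- tube_blue_mid (a point): loose blade tube with a blue cap: clear upright cylinder, 25 mm diameter, 138 mm tall, about 45 g; cap the top 32 mm. Point: on its axis half-way up (69 mm above its foot); z to the cap. At the start it is one of a row of four, 62 mm apart, in a pine block (262 x 66 mm, 56 mm high, turned up to 15 deg from the y direction), sunk 36 mm in its hole, middle 89 mm above the bench.
- cup_red_rim (a point): red turned cup of the blade rack, fixed, empty at the start. Point: centre of its mouth, 88 mm above the bench; z up, y along the row. Mouth 50 mm inside, 58 mm outside; it narrows over the top 16 mm to a 32 mm straight bore, flat floor 56 mm below the mouth: a tube fully down has its middle 13 mm above this point. Five cups, 62 mm apart, in any order.
- cup_yellow_rim (a point): yellow turned cup of the blade rack, fixed, empty at the start. Point: centre of its mouth, 88 mm above the bench; z up, y along the row. Mouth 50 mm inside, 58 mm outside; it narrows over the top 16 mm to a 32 mm straight bore, flat floor 56 mm below the mouth: a tube fully down has its middle 13 mm above this point. Five cups, 62 mm apart, in any order.
- cup_green_rim (a point): green turned cup of the blade rack, fixed, empty at the start. Point: centre of its mouth, 88 mm above the bench; z up, y along the row. Mouth 50 mm inside, 58 mm outside; it narrows over the top 16 mm to a 32 mm straight bore, flat floor 56 mm below the mouth: a tube fully down has its middle 13 mm above this point. Five cups, 62 mm apart, in any order.
- cup_blue_rim (a point): blue turned cup of the blade rack, fixed, empty at the start. Point: centre of its mouth, 88 mm above the bench; z up, y along the row. Mouth 50 mm inside, 58 mm outside; it narrows over the top 16 mm to a 32 mm straight bore, flat floor 56 mm below the mouth: a tube fully down has its middle 13 mm above this point. Five cups, 62 mm apart, in any order.
- tube_white_mid (a point): blade tube like the others but with a white cap; it stands fully down in the rack's white cup, anywhere in the row, and stays there. Point: on its axis half-way up. The rack's board is 350 x 90 mm, at most 36 mm high; rack and pine block lie left and right of one another, either way round.
- reindeer_mid (a point): loose sawn wooden reindeer on its four legs, beyond the rack and the block, about 130 mm long, 160 mm tall, 45 mm wide, 140 g. Point: in its body, 68 mm above the bench; z up. It is left alone.
There are look-alikes about, which are no part of the job. Leave any turquoise look-alike of the part that bears reindeer_mid alone.

How it is judged:
By the outcome, as a careful person would: the job done as asked, in the order asked, and still so for the second after the job is handed in, with the robot touching nothing.
It also fails if it takes over 128 s, if anything falls off the work surface, if the arm or the gripper's body presses on something with over 40 N, if the wrist force passes 120 N, or if a joint passes its speed limit or range.

ROBOT

A 7-joint arm with a two-finger parallel gripper is mounted at the origin on the work surface. World frame = base frame: x ahead of the robot, y to its left, z up, the work surface at z = 0. Lengths are in m, angles in rad, forces in N, time in s.
With the tool pointing down it reaches from about 0.4 to 0.875 m from the base axis. Payload 6.5 kg.
Tool frame: the origin (TCP) lies at the very end of the fingers, on their centre line; the grasp point (between the pads) lies 19 mm behind it; z points along the fingers, y is the line along which they close (so a half turn about z gives the same grasp; the last joint's range is limited). The gripper opens to 88 mm and grips with 3 to 60 N. Pads are 18 mm wide; open, the fingers measure 123 mm over their backs; the gripper's body (75 mm by 187 mm) begins 45 mm behind the grasp point.
Start: joints at [1.19, 0.536, -0.004, 1.538, 0.003, 1.067, -0.071], TCP at [0.201, -0.618, 0.207] pointing down, gripper open.
Joint ranges: [-2.7, 2.7], [-0.37, 2.16], [-1.27, 1.26], [0.24, 2.4], [-1.31, 4.45], [0.19, 1.91], [-2.76, 2.76]. Speed limits (rad/s): [2.39, 2.39, 3.14, 3.14, 3.14, 3.14, 3.14].

INTERFACE

Orientations are given as a unit quaternion [x, y, z, w].
In Python, from cell import robot gives the robot as it stands.
- The arm moves only by the tool jog_arm, never from a script. Its argument "motion" is one flat list of numbers, 6 for each row, row after row: the shift along the tool's x, y, z in cm, then the turn, a rotation vector about the tool's x, y, z in rad. A call has 1 to 20 rows; each row is the pose to reach, as a shift and turn from the pose commanded when the call began, along the tool's axes at that moment; what a row does not reach only later rows make up. A row lasts 1/12 s, in which the tool goes at most 41.7 mm and 7.16 degrees, less where a joint would pass 70% of its speed; a pose out of reach is approached as far as the arm can. A call with a gripper value outside its range is refused whole. "gripper" is the opening, from -1 (shut) to 1 (fully open), set as the call begins (left out, the last holds). The fingers move at their own pace and stop on an object; "squeeze" is the grip in N (left out, the last holds). Time passes only in rows, so rows that repeat a pose let the fingers close. It gives the time, the measured TCP pose, the force, the opening and the grip force at its end, in the units of the state.
- robot.sense(): the state, without advancing time (a new reading comes with each control period).
- robot.camera(name): name is "side" or "top"; returns a dict with "image" (420x560x3 uint8, blue, green, red), "depth" (420x560 float32, m along the optical axis (not along the pixel's ray), 0 where there is no reading), "fx", "fy", "cx", "cy" (pixels), "distortion" ([k1, k2, p1, p2, k3] as OpenCV has them; the pictures are not rectified), "camera_from_world" (4x4, takes a point from world to camera coordinates). Camera axes: x right, y up, looking along -z (the intrinsics and any distortion apply to the point x, -y, -z); pixel columns grow to the right and rows downward; lengths in m; the calibration is good to about 2 mm. A picture is of the moment at which its call begins.
- robot.job_done(): hands the job in; it is judged then, once.
The state is a dict: "clock": time; "joint_pos": joint angles; "joint_vel": joint speeds; "joint_efforts": joint torques, N m; "tcp_pos": TCP position; "orientation": TCP orientation; "wrist_force": force on the tool from outside, world axes, zero at the start; "ft_torque": the same for the moment, N m; "opening": opening from 0.0 (shut) to 1.0 (fully open); "finger_force": force on a finger pad.
Only numpy, scipy, OpenCV 4.12 (cv2) and the standard library are available. Lean on these libraries where they do the work, as an engineer would, in place of code of your own. Each camera call takes 0.05 s, during which the arm holds its last target. There are 200 camera calls.

## Working session

There is one attempt and no reset: what is moved stays moved. The work goes in short steps, Python scripts to look and compute and a tool call to move; the robot and the scene stay as the last step left them, time stands still between calls to the robot, and variables do not carry over. Pictures are saved under pics/ and viewed, at most 14 in all, crops included, and the job is handed in when it is done.

Besides the shell and the picture viewer there is one more tool, called after "Emit:" as name(argument=value, ...) on one line, values as JSON. jog_arm: Moves the arm, as the interface text tells. Its arguments: {"type":"object","properties":{"motion":{"type":"array","items":{"type":"number"}},"gripper":{"type":"number"},"squeeze":{"type":"number"}},"required":["motion"]}

```bash
mkdir -p pics; ls
python3 - <<'E'
from cell import robot
import cv2,pickle
s=robot.sense();print({k:s[k] for k in('clock','tcp_pos','orientation','wrist_force','opening')})
for n in('top','side'):
    c=robot.camera(n);cv2.imwrite(f'pics/{n}0.png',c['image']);pickle.dump(c,open(f'{n}0.pkl','wb'))
    print(n,c['fx'],c['fy'],c['cx'],c['cy'],c['distortion'],c['camera_from_world'])
E
```

```text
pics
{'clock': 0.0, 'tcp_pos': array([ 0.20102767, -0.61745702,  0.20616253]), 'orientation': array([ 9.87634666e-01,  1.56770734e-01, -1.89246990e-04, -8.16885868e-04]), 'wrist_force': array([ 0.39778498,  0.51599078, -0.3308436 ]), 'opening': 1.002879697099436}
top 540.9710174583253 540.9710174583253 275.8992353205418 207.91255001140559 [0.0195405 0.        0.        0.        0.       ] [[-0.00533627 -0.99987165  0.01510661 -0.01259419]
 [ 0.98493976 -0.00264465  0.17287765 -0.61299455]
 [-0.17281551  0.01580162  0.98482745 -1.154636  ]
 [ 0.          0.          0.          1.        ]]
side 443.85303905449587 443.85303905449587 275.4050552963909 202.3265743263943 [0.00370997 0.         0.         0.         0.        ] [[ 0.83079738 -0.55647923 -0.01032355 -0.50150966]
 [ 0.41449118  0.60622418  0.67874097 -0.31254405]
 [-0.37144687 -0.56817525  0.73430519 -0.77743084]
 [ 0.          0.          0.          1.        ]]
```

View pics/top0.png

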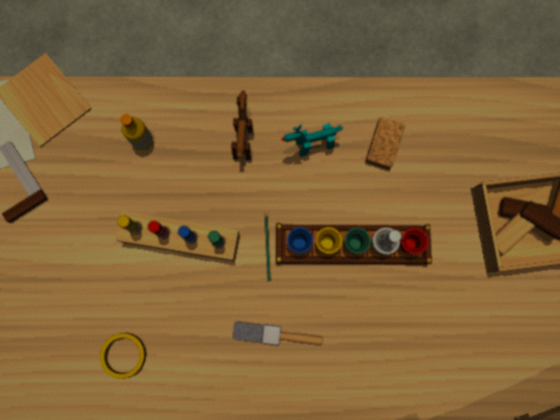

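View pics/side0.png

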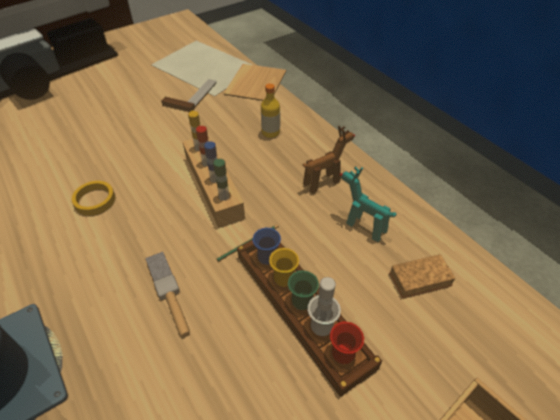

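The top view shows the caps at yellow (125,221), red (155,227), blue (185,232) and green (215,238). The cups are at blue (300,241), yellow (328,241), green (357,241), white with its tube (387,240) and red (415,240). The brown reindeer is at (242,128), and the turquoise look-alike at (313,137). The yellow bottle at (133,128) and the yellow ring at (122,356) are distractors. The block is on the +y side and the rack lies to its right.

```bash
cat > h.py <<'E'
import numpy as np,cv2,pickle
def world(c,uv,depth=None,z=None):
    K=np.array([[c['fx'],0,c['cx']],[0,c['fy'],c['cy']],[0,0,1]])
    p=cv2.undistortPoints(np.float64(uv).reshape(-1,1,2),K,np.array(c['distortion']))[:,0]
    d=np.c_[p[:,0],-p[:,1],-np.ones(len(p))]
    T=c['camera_from_world'];R=T[:3,:3];o=-R.T@T[:3,3];D=d@R
    s=depth if depth is not None else (z-o[2])/D[:,2]
    return o+D*np.asarray(s)[:,None]
def cloud(c):
    v,u=np.mgrid[:420,:560];dp=c['depth'].ravel()
    return world(c,np.c_[u.ravel(),v.ravel()],depth=dp).reshape(420,560,3)
def circ(P):
    A=np.c_[2*P,np.ones(len(P))];s=np.linalg.lstsq(A,(P**2).sum(1),rcond=None)[0]
    return s[:2],np.sqrt(s[2]+s[:2]@s[:2])
E
python3 - <<'E'
from h import *
for n in('top','side'):
    c=pickle.load(open(n+'0.pkl','rb'));W=cloud(c);hsv=cv2.cvtColor(c['image'],cv2.COLOR_BGR2HSV)
    tubes=dict(yellow=(125,221),red=(155,227),blue=(185,232),green=(215,238),white=(394,235)) if n=='top' else dict(yellow=(194,117),red=(202,132),blue=(210,148),green=(219,163),white=(327,285))
    for k,(u,v) in tubes.items():
        w=W[v-16:v+17,u-13:u+14];m=(w[...,2]>.150)&(w[...,2]<.170)
        if k=='white': m=(w[...,2]>.163)&(w[...,2]<.177)
        ii=np.argwhere(m);q=w[m]
        if not len(q): print(n,k,'none',np.nanmax(w[...,2]));continue
        (cx,cy),r=cv2.minEnclosingCircle((ii[:,::-1]).astype(np.float32))
        px=ii[:,::-1].mean(0)+[u-13,v-16]
        print(n,k,len(q),q[:,2].max().round(4),'mean',q.mean(0).round(4),'px',px.round(1),'ray',world(c,[px],z=.158 if k!='white' else .170)[0].round(4))
    cups=dict(blue=(300,241),yellow=(328,241),green=(357,241),white=(387,240),red=(415,240)) if n=='top' else dict(blue=(266,242),yellow=(284,264),green=(303,288),white=(323,312),red=(346,340))
    for k,(u,v) in cups.items():
        w=W[v-20:v+21,u-20:u+21];m=(w[...,2]>.084)&(w[...,2]<.093);q=w[m]
        if len(q)<10: print(n,k,'cup few',len(q));continue
        ctr,r=circ(q[:,:2]);d=abs(np.linalg.norm(q[:,:2]-ctr,axis=1)-r)
        q=q[d<.006];ctr,r=circ(q[:,:2]);print(n,'cup',k,len(q),ctr.round(4),r.round(4),q[:,2].mean().round(4))
    if n=='top':
        w=W[210:270,110:245];m=(w[...,2]>.050)&(w[...,2]<.060)
        print('block',cv2.minAreaRect((w[m][:,:2]*1000).astype(np.float32)))
        big=cv2.resize(c['image'][200:275,105:440],None,fx=2.35,fy=2.35,interpolation=cv2.INTER_CUBIC);cv2.imwrite('pics/crop.png',big)
E
```

```text
top yellow 126 0.1617 mean [0.5696 0.2955 0.157 ] px [123.  220.6] ray [0.5694 0.2952 0.158 ]
top red 129 0.1636 mean [0.559  0.2347 0.1571] px [153.1 225.7] ray [0.5589 0.2345 0.158 ]
top blue 127 0.1637 mean [0.5484 0.1741 0.157 ] px [183.1 230.8] ray [0.5483 0.1739 0.158 ]
top green 126 0.1638 mean [0.5379 0.1132 0.1571] px [213.3 235.9] ray [0.5377 0.1131 0.158 ]
top white 132 0.1728 mean [ 0.5361 -0.2508  0.1685] px [394.6 235.4] ray [ 0.5359 -0.2505  0.17  ]
top cup blue 149 [ 0.5384 -0.0694] 0.0285 0.087
top cup yellow 106 [ 0.5374 -0.1245] 0.0291 0.0879
top cup green 115 [ 0.5372 -0.1871] 0.0286 0.0874
top cup white 91 [ 0.5386 -0.2566] 0.0312 0.0873
top cup red 161 [ 0.5354 -0.3121] 0.0263 0.087
block ((554.4306030273438, 205.34555053710938), (262.7095031738281, 66.5322265625), 80.17005920410156)
side yellow 153 0.1604 mean [0.5629 0.2591 0.1563] px [197.2 122.4] ray [0.5619 0.2563 0.158 ]
side red 183 0.1606 mean [0.5546 0.2134 0.1562] px [203.3 134.1] ray [0.5536 0.2102 0.158 ]
side blue 169 0.1606 mean [0.5446 0.1554 0.1562] px [211.7 149.8] ray [0.5436 0.1525 0.158 ]
side green 133 0.1596 mean [0.5388 0.1212 0.1558] px [216.9 159.5] ray [0.5377 0.1186 0.158 ]
side white 186 0.1721 mean [ 0.5349 -0.2545  0.1688] px [327.4 284.3] ray [ 0.5343 -0.2551  0.17  ]
side cup blue 173 [ 0.5362 -0.0753] 0.0307 0.0868
side cup yellow 171 [ 0.5341 -0.1356] 0.0312 0.0867
side cup green 189 [ 0.5334 -0.1958] 0.0295 0.0869
side cup white 213 [ 0.5359 -0.2545] 0.0263 0.0871
side cup red 313 [ 0.5353 -0.3148] 0.0256 0.0869
```

View pics/crop.png

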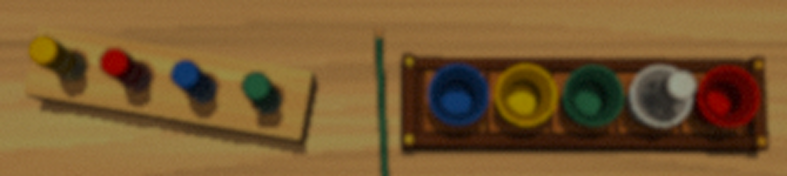

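The crop confirms the order: caps yellow, red, blue, green from left to right, and cups blue, yellow, green, white (holding the white tube), red. Each cap colour has one matching cup. Next I'll refine the rack line from the rim points and work out the first approach.

```bash
cat >> h.py <<'E'
from scipy.spatial.transform import Rotation as Rn
def rel(s,xyz,yaw):
    R=Rn.from_quat(s['orientation'])
    y=np.radians(yaw);T=Rn.from_matrix(np.array([[np.cos(y),np.sin(y),0],[np.sin(y),-np.cos(y),0],[0,0,-1]]))
    return np.r_[R.inv().apply(np.array(xyz)-s['tcp_pos'])*100,(R.inv()*T).as_rotvec()].round(3)
E
python3 - <<'E'
from h import *
from cell import robot
from scipy.optimize import least_squares
for n in('top','side'):
    c=pickle.load(open(n+'0.pkl','rb'));W=cloud(c).reshape(-1,3)
    m=(W[:,2]>.0845)&(W[:,2]<.0925)&(abs(W[:,0]-.536)<.045)&(W[:,1]<-.03)&(W[:,1]>-.36);P=W[m][:,:2]
    def ctr(p): return p[:2]+np.outer(np.arange(-2,3)*.062,[np.cos(p[2]),np.sin(p[2])])
    f=lambda p:np.linalg.norm(P[:,None]-ctr(p),axis=2).min(1)-.027
    r=least_squares(f,[.536,-.193,-np.pi/2],loss='soft_l1',f_scale=.001)
    print(n,len(P),np.degrees(r.x[2]),np.abs(r.fun).mean().round(4));print(ctr(r.x).round(4))
    print(cv2.minAreaRect((P*1000).astype(np.float32)))
s=robot.sense()
print(rel(s,[.559,.2347,.24],80))
E
```

```text
top 751 -90.57085171534446 0.0019
[[ 0.5383 -0.0644]
 [ 0.5377 -0.1264]
 [ 0.5371 -0.1884]
 [ 0.5364 -0.2504]
 [ 0.5358 -0.3124]]
((537.3121948242188, -189.8932647705078), (303.9994812011719, 55.81700897216797), 89.2725601196289)
side 1152 -90.56426436671592 0.0021
[[ 0.538  -0.0673]
 [ 0.5374 -0.1293]
 [ 0.5367 -0.1913]
 [ 0.5361 -0.2533]
 [ 0.5355 -0.3153]]
((537.5012817382812, -191.20579528808594), (303.4250183105469, 57.042572021484375), 89.32671356201172)
[ 6.0426e+01 -6.9954e+01 -3.2800e+00 -1.0000e-03 -1.0000e-03 -1.0810e+00]
```

Emit:
jog_arm(motion=[60.4,-70,-6,0,0,-1.08,60.4,-70,-6,0,0,-1.08,60.4,-70,-6,0,0,-1.08,60.4,-70,-6,0,0,-1.08,60.4,-70,-6,0,0,-1.08,60.4,-70,-6,0,0,-1.08,60.4,-70,-6,0,0,-1.08,60.4,-70,-6,0,0,-1.08,60.4,-70,-6,0,0,-1.08,60.4,-70,-6,0,0,-1.08,60.4,-70,-6,0,0,-1.08,60.4,-70,-6,0,0,-1.08,60.4,-70,-6,0,0,-1.08,60.4,-70,-6,0,0,-1.08,60.4,-70,-6,0,0,-1.08,60.4,-70,-6,0,0,-1.08,60.4,-70,-6,0,0,-1.08,60.4,-70,-6,0,0,-1.08,60.4,-70,-6,0,0,-1.08,60.4,-70,-6,0,0,-1.08], gripper=1, squeeze=15)

```text
clock: 1.77
tcp_pos: [0.5231, 0.1505, 0.2608]
orientation: [0.767, 0.642, -0.0, 0.0]
wrist_force: [0.6, -0.3, 0.3]
opening: 1.001
finger_force: 0.0
```

```bash
cat > go.py <<'E'
import sys
from h import *
from cell import robot
s=robot.sense();a=list(map(float,sys.argv[1:]))
print(s['clock'].__round__(2),s['tcp_pos'].round(4),rel(s,a[:3],a[3]))
E
python3 go.py .559 .2347 .25 80
```

```text
1.77 [0.5231 0.1505 0.2608] [ 8.923e+00  2.058e+00  1.073e+00 -0.000e+00  1.000e-03 -2.000e-03]
```

Emit:
jog_arm(motion=[8.9,2.1,1,0,0,0,8.9,2.1,1,0,0,0,8.9,2.1,1,0,0,0,8.9,2.1,1,0,0,0,8.9,2.1,1,0,0,0,8.9,2.1,1,0,0,0])

```text
clock: 2.27
tcp_pos: [0.5591, 0.2308, 0.2508]
orientation: [0.767, 0.642, -0.001, 0.0]
wrist_force: [0.1, -0.2, -0.3]
opening: 0.999
finger_force: 0.0
```

```bash
python3 go.py .559 .2347 .111 80
```

```text
2.27 [0.5591 0.2308 0.2508] [ 4.0500e-01 -7.3000e-02  1.3975e+01 -0.0000e+00  2.0000e-03 -3.0000e-03]
```

Emit:
jog_arm(motion=[0.3,-0.1,4,0,0,0,0.3,-0.1,8,0,0,0,0.3,-0.1,11,0,0,0,0.3,-0.1,13,0,0,0,0.3,-0.1,14,0,0,0,0.3,-0.1,14,0,0,0,0.3,-0.1,14,0,0,0])

```text
clock: 2.85
tcp_pos: [0.5593, 0.2351, 0.1119]
orientation: [0.767, 0.642, 0.0, 0.0]
wrist_force: [-0.2, 0.4, 1.1]
opening: 0.997
finger_force: 0.0
```

```bash
python3 go.py .559 .2347 .111 80;python3 - <<'E'
from h import *
from cell import robot
c=robot.camera('side');cv2.imwrite('pics/s1.png',cv2.resize(c['image'][60:240,120:300],None,fx=3,fy=3))
E
```

```text
2.85 [0.5593 0.2351 0.1119] [-0.04  -0.019  0.093  0.001 -0.    -0.003]
```

View pics/s1.png

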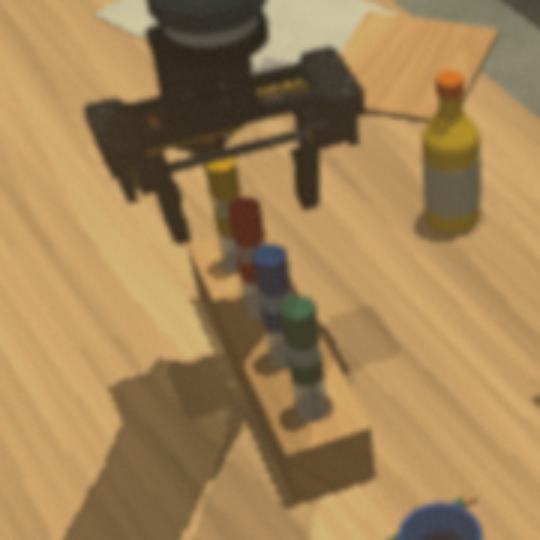

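The crop shows the fingers straddling the row at the red tube, around (245,225), with the other caps clear.

Emit:
jog_arm(motion=[0,0,0,0,0,0,0,0,0,0,0,0,0,0,0,0,0,0,0,0,0,0,0,0,0,0,0,0,0,0,0,0,0,0,0,0,0,0,0,0,0,0,0,0,0,0,0,0], gripper=-1, squeeze=15)

```text
clock: 3.57
tcp_pos: [0.5586, 0.2359, 0.1109]
orientation: [0.766, 0.642, -0.0, -0.0]
wrist_force: [-0.7, 0.0, -0.4]
opening: 0.421
finger_force: 0.0
```

Emit:
jog_arm(motion=[0,0,0,0,0,0,0,0,0,0,0,0,0,0,0,0,0,0,0,0,0,0,0,0,0,0,0,0,0,0,0,0,0,0,0,0])

```text
clock: 4.07
tcp_pos: [0.5586, 0.2359, 0.1109]
orientation: [0.767, 0.642, -0.0, -0.0]
wrist_force: [-0.6, -0.2, -1.1]
opening: 0.279
finger_force: 15.0
```

Emit:
jog_arm(motion=[0,0,-2,0,0,0,0,0,-5,0,0,0,0,0,-8,0,0,0,0,0,-11,0,0,0,0,0,-14,0,0,0,0,0,-17,0,0,0,0,0,-18.5,0,0,0,0,0,-18.5,0,0,0])

```text
clock: 4.73
tcp_pos: [0.5603, 0.2372, 0.3001]
orientation: [0.767, 0.642, 0.003, 0.001]
wrist_force: [0.9, -0.6, -0.0]
opening: 0.279
finger_force: 15.0
```

```bash
python3 go.py .5355 -.314 .295 89.4
python3 - <<'E'
from h import *
from cell import robot
c=robot.camera('side');cv2.imwrite('pics/s2.png',cv2.resize(c['image'][20:240,100:300],None,fx=2.5,fy=2.5))
E
```

```text
4.73 [0.5603 0.2372 0.3001] [-5.4707e+01  7.2150e+00  3.3800e-01  6.0000e-03 -3.0000e-03 -1.6600e-01]
```

View pics/s2.png

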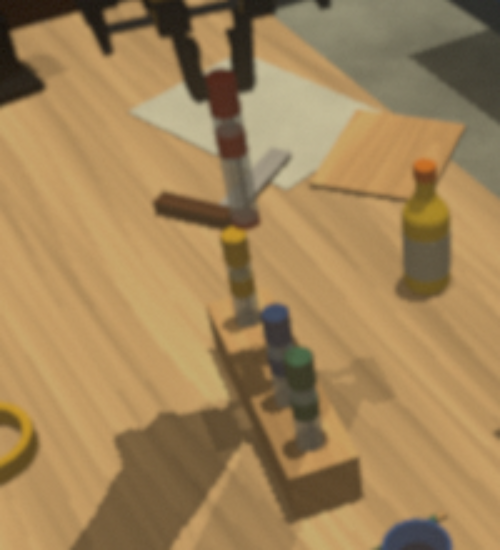

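The red tube is lifted and hanging straight at (230,150). Carrying it to the red cup at a moderate pace.

Emit:
jog_arm(motion=[-1,0.1,0,0,0,0,-3,0.4,0,0,0,0,-6,0.8,0,0,0,-0.02,-9.5,1.25,0,0,0,-0.03,-13,1.7,0,0,0,-0.04,-16.5,2.2,0,0,0,-0.05,-20,2.6,0,0,0,-0.06,-23.5,3.1,0,0,0,-0.07,-27,3.6,0,0,0,-0.08,-30.5,4,0,0,0,-0.09,-34,4.5,0,0,0,-0.1,-37.5,4.9,0,0,0,-0.11,-41,5.4,0,0,0,-0.12,-44.5,5.9,0,0,0,-0.13,-48,6.3,0,0,0,-0.14,-51,6.7,0,0,0,-0.15,-53,7,0,0,0,-0.16,-54.2,7.15,0,0,0,-0.164,-54.7,7.2,0,0,0,-0.164,-54.7,7.2,0,0,0,-0.164])

```text
clock: 6.45
tcp_pos: [0.5329, -0.3156, 0.2947]
orientation: [0.712, 0.702, -0.0, -0.001]
wrist_force: [0.3, -0.4, -0.7]
opening: 0.278
finger_force: 15.0
```

```bash
python3 go.py .5355 -.314 .190 89.4
python3 - <<'E'
from h import *
from cell import robot
c=robot.camera('side');cv2.imwrite('pics/s3.png',cv2.resize(c['image'][160:380,230:430],None,fx=2.5,fy=2.5))
E
```

```text
6.45 [ 0.5329 -0.3156  0.2947] [ 1.5600e-01  2.7700e-01  1.0471e+01 -2.0000e-03 -1.0000e-03 -3.0000e-03]
```

View pics/s3.png

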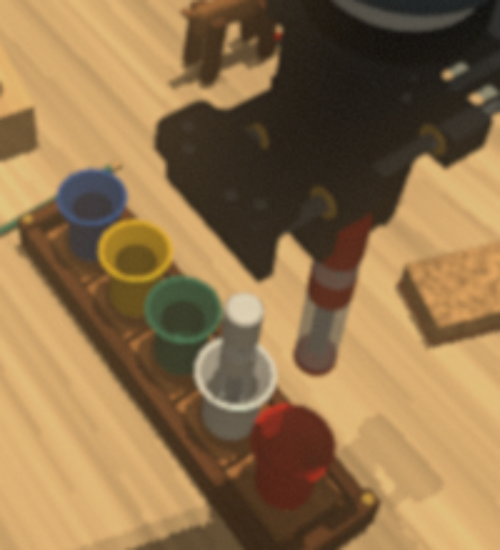

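The tube hangs vertically above the red cup. Going down with a small correction.

Emit:
jog_arm(motion=[0.15,0.25,2,0,0,0,0.15,0.25,5,0,0,0,0.15,0.25,8,0,0,0,0.15,0.25,10,0,0,0,0.15,0.25,10.4,0,0,0,0.15,0.25,10.4,0,0,0,0.15,0.25,10.4,0,0,0])

```text
clock: 7.08
tcp_pos: [0.5374, -0.3128, 0.1933]
orientation: [0.711, 0.703, 0.0, 0.001]
wrist_force: [0.1, -0.3, -0.0]
opening: 0.278
finger_force: 15.0
```

```bash
python3 go.py .5355 -.314 .125 89.4
```

```text
7.08 [ 0.5374 -0.3128  0.1933] [-1.210e-01 -1.970e-01  6.827e+00  2.000e-03  0.000e+00  0.000e+00]
```

Emit:
jog_arm(motion=[0,-0.1,2,0,0,0,0,-0.1,3.5,0,0,0,0,-0.1,5,0,0,0,0,-0.1,6,0,0,0,0,-0.1,6.5,0,0,0,0,-0.1,6.7,0,0,0,0,-0.1,6.7,0,0,0,0,-0.1,6.7,0,0,0])

```text
clock: 7.75
tcp_pos: [0.536, -0.314, 0.126]
orientation: [0.711, 0.703, 0.0, 0.001]
wrist_force: [0.8, 0.1, 0.3]
opening: 0.278
finger_force: 15.0
```

```bash
python3 go.py .5355 -.314 .123 89.4
```

```text
7.75 [ 0.536 -0.314  0.126] [-0.003 -0.052  0.298  0.001  0.001 -0.002]
```

Emit:
jog_arm(motion=[0,0,0.2,0,0,0,0,0,0.2,0,0,0,0,0,0.2,0,0,0])

```text
clock: 8.0
tcp_pos: [0.5354, -0.3139, 0.1233]
orientation: [0.711, 0.703, 0.0, 0.0]
wrist_force: [0.2, -0.4, -0.8]
opening: 0.277
finger_force: 15.0
```

Emit:
jog_arm(motion=[0,0,0,0,0,0,0,0,0,0,0,0,0,0,0,0,0,0,0,0,0,0,0,0,0,0,0,0,0,0,0,0,0,0,0,0,0,0,-4,0,0,0,0,0,-8,0,0,0,0,0,-12,0,0,0,0,0,-14,0,0,0,0,0,-14,0,0,0], gripper=1)

```text
clock: 8.92
tcp_pos: [0.5383, -0.3147, 0.2688]
orientation: [0.711, 0.703, 0.001, 0.004]
wrist_force: [0.6, -0.7, -0.3]
opening: 0.999
finger_force: 0.0
```

```bash
python3 go.py .5696 .2955 .265 80
python3 - <<'E'
from h import *
from cell import robot
c=robot.camera('side');W=cloud(c)
for k,(lo,hi) in dict(red=(-.345,-.29),white=(-.28,-.225)).items():
    m=(abs(W[...,0]-.536)<.03)&(W[...,1]>lo)&(W[...,1]<hi)&(W[...,2]>.13)&(W[...,2]<.18);print(k,m.sum(),W[m].mean(0),np.percentile(W[m][:,2],95))
E
```

```text
8.92 [ 0.5383 -0.3147  0.2688] [6.1054e+01 2.3960e+00 1.4000e-01 9.0000e-03 4.0000e-03 1.6200e-01]
red 381 [ 0.53212781 -0.3192336   0.15955297] 0.17073324131407508
white 320 [ 0.53130061 -0.25717422  0.15815069] 0.17076545156517986
```

Red is seated: its cap top is at 0.171, level with the white one. Next, yellow.

Emit:
jog_arm(motion=[4,0.2,0,0,0,0.01,8,0.3,0,0,0,0.02,12,0.5,0,0,0,0.03,16,0.6,0,0,0,0.04,20,0.8,0,0,0,0.05,24,0.9,0,0,0,0.06,28,1.1,0,0,0,0.07,32,1.3,0,0,0,0.08,36,1.5,0,0,0,0.09,40,1.7,0,0,0,0.11,44,1.9,0,0,0,0.13,48,2,0,0,0,0.14,52,2.2,0,0,0,0.15,56,2.3,0,0,0,0.16,59,2.4,0,0,0,0.163,60.5,2.4,0,0,0,0.163,61,2.4,0,0,0,0.163,61,2.4,0,0,0,0.163,61,2.4,0,0,0,0.163,61,2.4,0,0,0,0.163])

```text
clock: 10.63
tcp_pos: [0.5671, 0.2935, 0.2623]
orientation: [0.767, 0.642, -0.001, 0.001]
wrist_force: [-1.2, 0.7, -0.8]
opening: 0.995
finger_force: 0.0
```

```bash
python3 go.py .5696 .2955 .111 80
```

```text
10.63 [0.5671 0.2935 0.2623] [ 2.6800e-01  2.1100e-01  1.5133e+01 -0.0000e+00  2.0000e-03 -3.0000e-03]
```

Emit:
jog_arm(motion=[0.2,0.2,4,0,0,0,0.2,0.2,8,0,0,0,0.2,0.2,11,0,0,0,0.2,0.2,13.5,0,0,0,0.2,0.2,15,0,0,0,0.2,0.2,15.1,0,0,0,0.2,0.2,15.1,0,0,0,0.2,0.2,15.1,0,0,0])

```text
clock: 11.3
tcp_pos: [0.57, 0.2971, 0.1133]
orientation: [0.767, 0.642, 0.001, 0.0]
wrist_force: [-0.5, 0.5, -0.1]
opening: 1.005
finger_force: 0.0
```

```bash
python3 go.py .5696 .2955 .111 80
```

```text
11.3 [0.57   0.2971 0.1133] [-0.165 -0.008  0.232  0.002 -0.001 -0.002]
```

Emit:
jog_arm(motion=[-0.1,0,0.15,0,0,0,-0.1,0,0.15,0,0,0,-0.1,0,0.15,0,0,0,-0.1,0,0.15,0,0,0,-0.1,0,0.15,0,0,0,-0.1,0,0.15,0,0,0,-0.1,0,0.15,0,0,0,-0.1,0,0.15,0,0,0,-0.1,0,0.15,0,0,0,-0.1,0,0.15,0,0,0,-0.1,0,0.15,0,0,0,-0.1,0,0.15,0,0,0,-0.1,0,0.15,0,0,0,-0.1,0,0.15,0,0,0], gripper=-1, squeeze=15)

```text
clock: 12.47
tcp_pos: [0.5687, 0.2965, 0.1104]
orientation: [0.766, 0.643, -0.0, 0.0]
wrist_force: [1.3, 0.2, 0.1]
opening: 0.276
finger_force: 15.0
```

```bash
python3 go.py .5375 -.128 .295 89.4
```

```text
12.47 [0.5687 0.2965 0.1104] [-42.346   4.313 -18.452  -0.      0.     -0.164]
```

Emit:
jog_arm(motion=[0,0,-2,0,0,0,0,0,-5,0,0,0,0,0,-8.5,0,0,0,0,0,-12,0,0,0,0,0,-15.5,0,0,0,0,0,-18,0,0,0,-1,0.1,-18.5,0,0,0,-3.5,0.35,-18.5,0,0,-0.01,-7,0.7,-18.5,0,0,-0.03,-10.5,1.05,-18.5,0,0,-0.04,-14,1.4,-18.5,0,0,-0.06,-17.5,1.8,-18.5,0,0,-0.07,-21,2.1,-18.5,0,0,-0.08,-24.5,2.5,-18.5,0,0,-0.1,-28,2.85,-18.5,0,0,-0.11,-31.5,3.2,-18.5,0,0,-0.13,-35,3.6,-18.5,0,0,-0.14,-38.5,3.9,-18.5,0,0,-0.15,-41,4.2,-18.5,0,0,-0.16,-42.3,4.3,-18.5,0,0,-0.164])

```text
clock: 14.13
tcp_pos: [0.5359, -0.1327, 0.2943]
orientation: [0.713, 0.701, -0.001, -0.0]
wrist_force: [-0.2, -0.9, -0.3]
opening: 0.277
finger_force: 15.0
```

Emit:
jog_arm(motion=[0,0,0,0,0,0,0,0,0,0,0,0,0,0,0,0,0,0])

```text
clock: 14.38
tcp_pos: [0.5373, -0.1258, 0.2951]
orientation: [0.71, 0.704, 0.0, -0.001]
wrist_force: [0.3, 1.2, -0.9]
opening: 0.278
finger_force: 15.0
```

```bash
python3 go.py .5375 -.128 .190 89.4
```

```text
14.38 [ 0.5373 -0.1258  0.2951] [-2.3000e-01  2.8000e-02  1.0513e+01 -0.0000e+00 -1.0000e-03  1.0000e-03]
```

Emit:
jog_arm(motion=[0,0,2,0,0,0,0,0,5,0,0,0,0,0,8,0,0,0,0,0,10,0,0,0,0,0,10.4,0,0,0,0,0,10.4,0,0,0,0,0,10.4,0,0,0,0,0,10.4,0,0,0,0,0,10.4,0,0,0,0,0,10.4,0,0,0])

```text
clock: 15.22
tcp_pos: [0.5382, -0.1275, 0.1926]
orientation: [0.711, 0.703, 0.0, 0.001]
wrist_force: [-0.6, 0.4, 0.1]
opening: 0.276
finger_force: 15.0
```

```bash
python3 go.py .5375 -.128 .123 89.4
python3 - <<'E'
from h import *
from cell import robot
c=robot.camera('side');cv2.imwrite('pics/s4.png',cv2.resize(c['image'][140:360,200:400],None,fx=2.5,fy=2.5))
E
```

```text
15.22 [ 0.5382 -0.1275  0.1926] [-4.300e-02 -8.300e-02  6.962e+00  2.000e-03  1.000e-03 -1.000e-03]
```

View pics/s4.png

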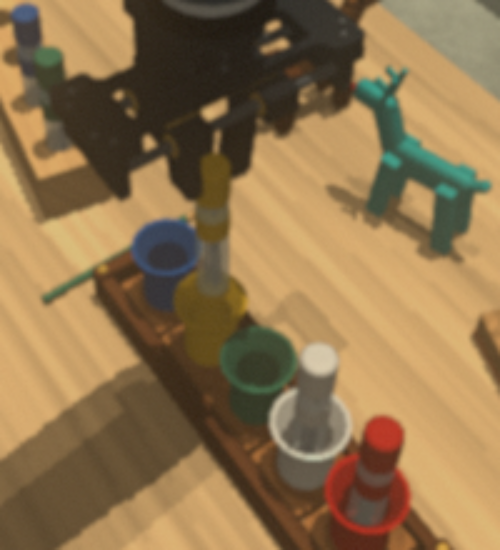

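Yellow hangs upright over the mouth of the yellow cup, and red stands in its cup. Seating yellow.

Emit:
jog_arm(motion=[0,0,2,0,0,0,0,-0.05,3.5,0,0,0,0,-0.05,5,0,0,0,0,-0.05,6,0,0,0,0,-0.05,6.5,0,0,0,0,-0.05,6.8,0,0,0,0,-0.05,6.9,0,0,0,0,-0.05,6.9,0,0,0,0,-0.05,6.9,0,0,0,0,-0.05,6.9,0,0,0])

```text
clock: 16.1
tcp_pos: [0.5374, -0.1276, 0.1231]
orientation: [0.711, 0.703, 0.0, 0.0]
wrist_force: [0.1, -0.2, -0.4]
opening: 0.279
finger_force: 15.0
```

Emit:
jog_arm(motion=[0,0,0,0,0,0,0,0,0,0,0,0,0,0,0,0,0,0,0,0,0,0,0,0,0,0,0,0,0,0,0,0,0,0,0,0,0,0,-4,0,0,0,0,0,-8,0,0,0,0,0,-12,0,0,0,0,0,-14,0,0,0,0,0,-14,0,0,0,0,0,-14,0,0,0], gripper=1)

```text
clock: 17.1
tcp_pos: [0.5375, -0.1277, 0.2634]
orientation: [0.711, 0.703, 0.0, 0.001]
wrist_force: [-0.6, 1.0, -0.1]
opening: 0.997
finger_force: 0.0
```

```bash
cat > chk.py <<'E'
from h import *
from cell import robot
c=robot.camera('side');W=cloud(c)
for k,y in dict(blue=-.066,yellow=-.128,green=-.190,white=-.252,red=-.314).items():
    m=(abs(W[...,0]-.536)<.03)&(abs(W[...,1]-y)<.025)&(W[...,2]>.13)&(W[...,2]<.18)
    if m.sum()>20:print(k,m.sum(),W[m].mean(0).round(4),np.percentile(W[m][:,2],95).round(4))
c=robot.camera('top');W=cloud(c)
for k,(x,y) in dict(yellow=(.5696,.2955),red=(.559,.2347),blue=(.5484,.1741),green=(.5379,.1132)).items():
    m=(np.hypot(W[...,0]-x,W[...,1]-y)<.022)&(W[...,2]>.15)&(W[...,2]<.165)
    if m.sum()>20:print('block',k,m.sum(),W[m].mean(0).round(4))
E
python3 chk.py; python3 go.py .5379 .1132 .264 80
```

```text
yellow 300 [ 0.535  -0.1344  0.1575] 0.1704
white 349 [ 0.5323 -0.257   0.1586] 0.1707
red 381 [ 0.5322 -0.3192  0.1597] 0.1708
block blue 126 [0.5485 0.1741 0.157 ]
block green 125 [0.538  0.1132 0.1568]
17.2 [ 0.536  -0.1275  0.2612] [ 2.4073e+01 -7.7000e-02 -2.7400e-01 -2.0000e-03 -0.0000e+00  1.6400e-01]
```

Yellow is seated, and blue and green haven't moved. Next, green.

Emit:
jog_arm(motion=[3,0,0,0,0,0.02,7,0,0,0,0,0.04,11,0,0,0,0,0.07,15,0,0,0,0,0.1,19,-0.1,0,0,0,0.13,22,-0.1,0,0,0,0.15,23.6,-0.1,0,0,0,0.163,24.1,-0.1,0,0,0,0.163,24.1,-0.1,0,0,0,0.163,24.1,-0.1,0,0,0,0.163,24.1,-0.1,0,0,0,0.163,24.1,-0.1,0,0,0,0.163])

```text
clock: 18.2
tcp_pos: [0.5387, 0.1115, 0.2621]
orientation: [0.767, 0.642, -0.001, 0.0]
wrist_force: [-0.1, -1.2, 0.0]
opening: 1.0
finger_force: 0.0
```

```bash
python3 go.py .5379 .1132 .111 80
```

```text
18.2 [0.5387 0.1115 0.2621] [ 1.7200e-01 -1.0700e-01  1.5109e+01 -0.0000e+00  1.0000e-03 -2.0000e-03]
```

Emit:
jog_arm(motion=[0.1,-0.1,4,0,0,0,0.1,-0.1,8,0,0,0,0.1,-0.1,11,0,0,0,0.1,-0.1,13.5,0,0,0,0.1,-0.1,15,0,0,0,0.1,-0.1,15.2,0,0,0,0.1,-0.1,15.2,0,0,0,0.1,-0.1,15.2,0,0,0,0.1,-0.1,15.2,0,0,0,0.1,-0.1,15.2,0,0,0])

```text
clock: 19.03
tcp_pos: [0.5388, 0.1147, 0.1118]
orientation: [0.766, 0.643, 0.001, 0.001]
wrist_force: [-0.6, -0.5, 1.1]
opening: 1.003
finger_force: 0.0
```

Emit:
jog_arm(motion=[0,0,0,0,0,0,0,0,0,0,0,0,0,0,0,0,0,0,0,0,0,0,0,0,0,0,0,0,0,0,0,0,0,0,0,0,0,0,0,0,0,0,0,0,0,0,0,0,0,0,0,0,0,0,0,0,0,0,0,0,0,0,0,0,0,0,0,0,0,0,0,0,0,0,0,0,0,0,0,0,0,0,0,0], gripper=-1, squeeze=15)

```text
clock: 20.2
tcp_pos: [0.5378, 0.1147, 0.1105]
orientation: [0.766, 0.643, -0.0, -0.0]
wrist_force: [0.4, 0.7, 0.0]
opening: 0.275
finger_force: 15.0
```

```bash
python3 go.py .537 -.190 .295 89.4
```

```text
20.2 [0.5378 0.1147 0.1105] [-30.022   5.197 -18.454  -0.      0.     -0.163]
```

Emit:
jog_arm(motion=[0,0,-2,0,0,0,0,0,-5,0,0,0,0,0,-8.5,0,0,0,0,0,-12,0,0,0,0,0,-15.5,0,0,0,0,0,-18,0,0,0,-1,0.2,-18.5,0,0,0,-3.5,0.6,-18.5,0,0,-0.02,-7,1.2,-18.5,0,0,-0.04,-10.5,1.8,-18.5,0,0,-0.06,-14,2.4,-18.5,0,0,-0.08,-17.5,3,-18.5,0,0,-0.1,-21,3.6,-18.5,0,0,-0.12,-24.5,4.25,-18.5,0,0,-0.14,-27.5,4.75,-18.5,0,0,-0.15,-29.4,5.1,-18.5,0,0,-0.163,-30,5.2,-18.5,0,0,-0.163,-30,5.2,-18.5,0,0,-0.163,-30,5.2,-18.5,0,0,-0.163,-30,5.2,-18.5,0,0,-0.163])

```text
clock: 21.87
tcp_pos: [0.5372, -0.1875, 0.2953]
orientation: [0.71, 0.704, 0.0, -0.0]
wrist_force: [-0.5, -0.2, -0.2]
opening: 0.278
finger_force: 15.0
```

Emit:
jog_arm(motion=[0,0,2,0,0,0,0,0,5,0,0,0,0,0,8,0,0,0,0,0,10,0,0,0,0,0,10.4,0,0,0,0,0,10.4,0,0,0,0,0,10.4,0,0,0,0,0,10.4,0,0,0,0,0,10.4,0,0,0,0,0,10.4,0,0,0])

```text
clock: 22.7
tcp_pos: [0.5378, -0.1899, 0.1927]
orientation: [0.711, 0.703, 0.0, 0.001]
wrist_force: [0.3, 0.3, -1.3]
opening: 0.278
finger_force: 15.0
```

```bash
python3 go.py .537 -.190 .123 89.4
python3 - <<'E'
from h import *
from cell import robot
c=robot.camera('side');cv2.imwrite('pics/s5.png',cv2.resize(c['image'][140:380,200:400],None,fx=2.5,fy=2.5))
E
```

```text
22.7 [ 0.5378 -0.1899  0.1927] [-5.000e-03 -9.400e-02  6.965e+00  2.000e-03  1.000e-03 -1.000e-03]
```

View pics/s5.png

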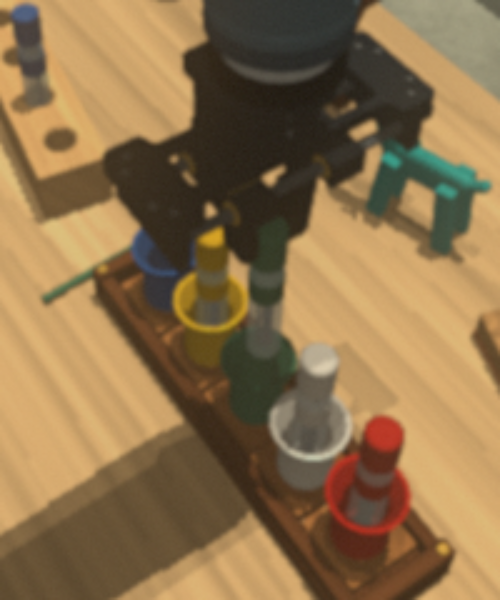

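Green is over the green cup and upright, with its neighbours clear. Seating it.

Emit:
jog_arm(motion=[0,0,2,0,0,0,0,-0.05,3.5,0,0,0,0,-0.05,5,0,0,0,0,-0.05,6,0,0,0,0,-0.05,6.5,0,0,0,0,-0.05,6.8,0,0,0,0,-0.05,6.9,0,0,0,0,-0.05,6.9,0,0,0,0,-0.05,6.9,0,0,0,0,-0.05,6.9,0,0,0])

```text
clock: 23.58
tcp_pos: [0.537, -0.1899, 0.1231]
orientation: [0.711, 0.703, 0.0, 0.0]
wrist_force: [-0.5, -0.1, -1.0]
opening: 0.28
finger_force: 15.0
```

Emit:
jog_arm(motion=[0,0,0,0,0,0,0,0,0,0,0,0,0,0,0,0,0,0,0,0,0,0,0,0,0,0,0,0,0,0,0,0,0,0,0,0,0,0,-4,0,0,0,0,0,-8,0,0,0,0,0,-12,0,0,0,0,0,-14,0,0,0,0,0,-14,0,0,0,0,0,-14,0,0,0], gripper=1)

```text
clock: 24.58
tcp_pos: [0.5371, -0.19, 0.2635]
orientation: [0.711, 0.703, 0.0, 0.001]
wrist_force: [-0.1, -0.3, -0.2]
opening: 1.0
finger_force: 0.0
```

```bash
python3 chk.py; python3 go.py .5485 .1741 .264 80
```

```text
yellow 298 [ 0.535  -0.1345  0.1576] 0.1706
green 322 [ 0.5339 -0.1977  0.1579] 0.1707
white 350 [ 0.5323 -0.2569  0.1588] 0.1707
red 384 [ 0.5321 -0.3192  0.1594] 0.1707
block blue 125 [0.5486 0.1742 0.1567]
24.68 [ 0.5357 -0.1898  0.2612] [ 3.6398e+01  8.8300e-01 -2.7000e-01 -2.0000e-03 -0.0000e+00  1.6400e-01]
```

Green is seated. Last one, blue.

Emit:
jog_arm(motion=[3,0.1,0,0,0,0.01,7,0.2,0,0,0,0.03,11,0.25,0,0,0,0.05,15,0.35,0,0,0,0.07,19,0.45,0,0,0,0.09,23,0.55,0,0,0,0.11,27,0.65,0,0,0,0.13,31,0.75,0,0,0,0.15,34,0.8,0,0,0,0.163,36,0.85,0,0,0,0.163,36.4,0.85,0,0,0,0.163,36.4,0.85,0,0,0,0.163,36.4,0.85,0,0,0,0.163,36.4,0.85,0,0,0,0.163,36.4,0.85,0,0,0,0.163,36.4,0.85,0,0,0,0.163])

```text
clock: 26.02
tcp_pos: [0.5493, 0.1725, 0.2623]
orientation: [0.767, 0.642, -0.0, 0.0]
wrist_force: [-0.2, 0.2, 0.2]
opening: 0.999
finger_force: 0.0
```

```bash
python3 go.py .5485 .1741 .111 80
```

```text
26.02 [0.5493 0.1725 0.2623] [ 1.5000e-01 -1.0600e-01  1.5133e+01 -0.0000e+00  1.0000e-03 -2.0000e-03]
```

Emit:
jog_arm(motion=[0.1,-0.1,4,0,0,0,0.1,-0.1,8,0,0,0,0.1,-0.1,11,0,0,0,0.1,-0.1,13.5,0,0,0,0.1,-0.1,15,0,0,0,0.1,-0.1,15.2,0,0,0,0.1,-0.1,15.2,0,0,0,0.1,-0.1,15.2,0,0,0,0.1,-0.1,15.2,0,0,0,0.1,-0.1,15.2,0,0,0])

```text
clock: 26.85
tcp_pos: [0.5492, 0.1755, 0.1119]
orientation: [0.766, 0.643, 0.001, 0.001]
wrist_force: [-0.1, -0.6, 0.8]
opening: 1.0
finger_force: 0.0
```

Emit:
jog_arm(motion=[0,0,0,0,0,0,0,0,0,0,0,0,0,0,0,0,0,0,0,0,0,0,0,0,0,0,0,0,0,0,0,0,0,0,0,0,0,0,0,0,0,0,0,0,0,0,0,0,0,0,0,0,0,0,0,0,0,0,0,0,0,0,0,0,0,0,0,0,0,0,0,0,0,0,0,0,0,0,0,0,0,0,0,0], gripper=-1, squeeze=15)

```text
clock: 28.02
tcp_pos: [0.5482, 0.1753, 0.1104]
orientation: [0.766, 0.643, -0.0, -0.0]
wrist_force: [-0.2, -0.0, -0.3]
opening: 0.275
finger_force: 15.0
```

```bash
python3 go.py .538 -.066 .295 89.4
```

```text
28.02 [0.5482 0.1753 0.1104] [-23.939   3.166 -18.456  -0.      0.     -0.163]
```

Emit:
jog_arm(motion=[0,0,-2,0,0,0,0,0,-5,0,0,0,0,0,-8.5,0,0,0,0,0,-12,0,0,0,0,0,-15.5,0,0,0,0,0,-18,0,0,0,-1,0.15,-18.5,0,0,0,-3.5,0.45,-18.5,0,0,-0.02,-7,0.9,-18.5,0,0,-0.05,-10.5,1.4,-18.5,0,0,-0.07,-14,1.85,-18.5,0,0,-0.1,-17.5,2.3,-18.5,0,0,-0.12,-21,2.8,-18.5,0,0,-0.15,-23.3,3.1,-18.5,0,0,-0.163,-23.9,3.2,-18.5,0,0,-0.163,-23.9,3.2,-18.5,0,0,-0.163,-23.9,3.2,-18.5,0,0,-0.163,-23.9,3.2,-18.5,0,0,-0.163,-23.9,3.2,-18.5,0,0,-0.163])

```text
clock: 29.6
tcp_pos: [0.5384, -0.0636, 0.2954]
orientation: [0.71, 0.704, 0.0, -0.0]
wrist_force: [-0.2, 0.5, -0.5]
opening: 0.274
finger_force: 15.0
```

Emit:
jog_arm(motion=[0,0,2,0,0,0,0,0,5,0,0,0,0,0,8,0,0,0,0,0,10,0,0,0,0,0,10.4,0,0,0,0,0,10.4,0,0,0,0,0,10.4,0,0,0,0,0,10.4,0,0,0,0,0,10.4,0,0,0,0,0,10.4,0,0,0])

```text
clock: 30.43
tcp_pos: [0.5392, -0.0657, 0.1926]
orientation: [0.711, 0.703, 0.001, 0.001]
wrist_force: [0.7, 0.0, 0.1]
opening: 0.276
finger_force: 15.0
```

```bash
python3 go.py .538 -.066 .123 89.4
python3 - <<'E'
from h import *
from cell import robot
c=robot.camera('side');cv2.imwrite('pics/s6.png',cv2.resize(c['image'][120:360,180:380],None,fx=2.5,fy=2.5))
E
```

```text
30.43 [ 0.5392 -0.0657  0.1926] [-3.100e-02 -1.300e-01  6.962e+00  2.000e-03  0.000e+00 -1.000e-03]
```

View pics/s6.png

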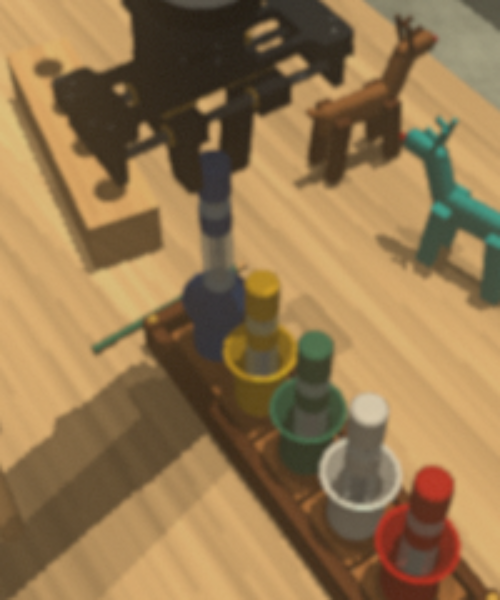

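Blue is over the blue cup and the other four stand seated. Lowering and releasing.

Emit:
jog_arm(motion=[0,0,2,0,0,0,0,-0.1,3.5,0,0,0,0,-0.1,5,0,0,0,0,-0.1,6,0,0,0,0,-0.1,6.5,0,0,0,0,-0.1,6.8,0,0,0,0,-0.1,6.9,0,0,0,0,-0.1,6.9,0,0,0,0,-0.1,6.9,0,0,0,0,-0.1,6.9,0,0,0])

```text
clock: 31.32
tcp_pos: [0.5379, -0.0657, 0.1231]
orientation: [0.711, 0.703, 0.0, 0.0]
wrist_force: [-1.3, -1.3, 0.4]
opening: 0.277
finger_force: 15.0
```

Emit:
jog_arm(motion=[0,0,0,0,0,0,0,0,0,0,0,0,0,0,0,0,0,0,0,0,0,0,0,0,0,0,0,0,0,0,0,0,0,0,0,0,0,0,-4,0,0,0,0,0,-8,0,0,0,0,0,-12,0,0,0,0,0,-16,0,0,0,0,0,-18,0,0,0,0,0,-18,0,0,0,0,0,-18,0,0,0,0,0,-18,0,0,0], gripper=1)

```text
clock: 32.48
tcp_pos: [0.5367, -0.0658, 0.3014]
orientation: [0.711, 0.703, -0.001, -0.001]
wrist_force: [-0.5, -0.0, -0.6]
opening: 0.994
finger_force: 0.0
```

```bash
python3 chk.py
python3 - <<'E'
from h import *
from cell import robot
c=robot.camera('side');cv2.imwrite('pics/s7.png',c['image'])
E
```

```text
blue 271 [ 0.5352 -0.0741  0.1573] 0.1706
yellow 300 [ 0.535  -0.1345  0.1575] 0.1708
green 320 [ 0.5341 -0.1978  0.1582] 0.1709
white 347 [ 0.5324 -0.2568  0.1589] 0.1707
red 385 [ 0.532  -0.3192  0.1593] 0.1707
```

View pics/s7.png

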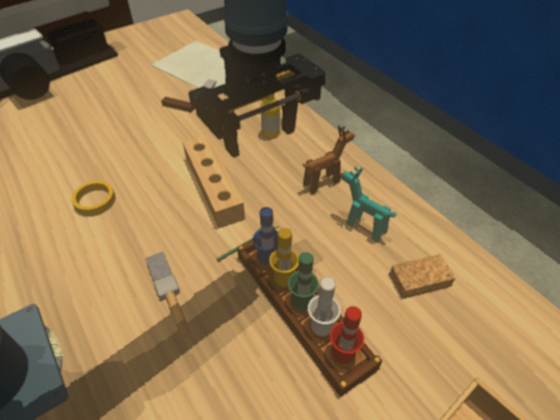

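All five tubes stand fully down in their cups: blue (266,222), yellow (285,245), green (305,270), white and red (350,320). The block is empty and the reindeer hasn't moved.

```bash
python3 -c "
from cell import robot
print(robot.job_done())"
```

```text
the job is handed in; nothing more can be done
None
```

The red, yellow, green and blue tubes stand upright and fully down in their matching cups, the white tube and the reindeer were left alone, and I handed the job in at about 33 s of the 128 s allowed; no verdict came back.

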